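# Unlock the decorating turntable and bring the bowl round

## Task

Draw the red-knobbed locking pin straight up out of the turntable's clevis bracket and park it in the side notch of the blue pin rest: slide its thin neck all the way into the notch so that it hangs upright by its flange, and let go of it. Then turn the freed wheel clockwise (seen from above) by its black handle peg until the peg is lined up with the yellow pointer. The bowl on the wheel is freshly glazed: do not touch it, and leave the jar, the mug and the brush where they are.

Things in the scene. Friction and masses are not known exactly. Their poses are not given: they have to be found in the camera images.
- pin: Loose steel locking pin, 120 g, upright, round. Origin: centre of its lower end, z up. Nose 16 mm diameter z 0-36 mm, chamfered foot; thin neck 9 mm diameter z 36-60; flange 30 mm diameter z 60-64; red knob to grip 22 mm diameter z 64-104. It starts in the bracket's 19 mm bore, flange resting on the bracket's top 75 mm above the table; it must rise 60 mm to come clear.
- stand: Fixed foot of the turntable. Origin on the table, on the wheel's vertical axis. Its steel clevis bracket (44 mm wide, top 75 mm above the table) stands 140 mm from the axis along the stand's -y, with the vertical bore for the pin.
- wheel (a joint): Angle of the wheel, rad: 0 at the start (locked by the pin), growing clockwise seen from above; stops at -0.4 and 2.4. Grey wheel, radius 110 mm, top 49 mm above the table, with a lug 140 mm from the axis (reaching 160 mm) that the pin locks. It turns stiffly (0.1 N m) and stays where it is left.
- handle_peg (a point): Centre of the top of the black upright handle peg on the wheel: 16 mm diameter, 45 mm tall, from the wheel's top (49 mm) to 94 mm above the table, 92 mm from the wheel's axis. At the start it lies along the stand's -x from the axis.
- aim (a point): Point over the wheel, 92 mm from its axis and 94 mm above the table, to which the yellow pointer points: where the top of the handle peg must come, about a quarter turn clockwise from its start. The pointer is fixed on the table just outside the rim, 60 mm high, its tip 116 mm from the axis.
- bowl: Terracotta bowl, fixed on the middle of the wheel and turning with it; origin at the centre of its foot on the wheel's axis. 50 mm tall (top 100 mm above the table), rim 104 mm in diameter. Must not be touched.
- pin_rest: Fixed blue rest: plate 49 mm wide, 6 mm thick, top 85 mm above the table. Its slot, 13 mm wide, runs along the rest's x from the open flared mouth (-x, 38 mm from the seat) to its end 5 mm past the seat. The pin's nose cannot drop through it: slide the neck in sideways. Origin on the table under the seat; upright 28 mm behind it (+x); foot 80 mm wide, 8 mm thick. Nothing stands above the plate.
- notch (a point): Seat of the notch: the place of the parked pin's axis, at the height of the plate's top (85 mm), axes as the pin rest's. A parked pin has its flange on the plate, its lower end 25 mm above the table.
- jar: Loose white glaze jar with a black cap, 60 mm diameter, 80 mm tall; origin at the centre of its underside. Bystander.
- mug: Loose blue mug, 76 mm diameter, 85 mm tall, handle at its +y; origin at the centre of its underside. Bystander.
- brush: Loose brush lying on the table, 200 mm long, 42 mm wide, 20 mm thick, handle to its -x; origin under its middle. Bystander.

How it is judged:
On the way, in this order (a step that is already met when the one before it is completed fails the run):
1. the pin is drawn and parked in the notch of the pin rest: neck in the slot, flange on the plate, upright, let go (x of pin in the frame of notch between -0.01 and 0.008 m and y of pin in the frame of notch between -0.008 and 0.008 m and z of pin in the frame of notch between -0.066 and -0.055 m and angle between pin's own z axis and vertical below 0.15 rad and contact force between pin and the fingers below 0.2 N), for 0.2 s.
2. the wheel is turned until its handle peg is in line with the yellow pointer (x of pin in the frame of notch between -0.01 and 0.008 m and y of pin in the frame of notch between -0.008 and 0.008 m and z of pin in the frame of notch between -0.066 and -0.055 m and angle between pin's own z axis and vertical below 0.15 rad and horizontal distance between handle_peg and aim below 0.018 m), for 0.2 s.
At the end, for the whole second after the job is handed in: Pin released and at rest in the notch: axis within 10 mm before and 8 mm beside the seat, flange on the plate (lower end 55 to 66 mm below the plate top), tilt under 0.15 rad. Wheel at rest, handle peg within 18 mm (from above) of the pointer's aim point (all of step 2 and contact force between pin and the fingers below 0.2 N and linear speed of pin below 0.02 m/s and velocity of joint wheel between -0.05 and 0.05 rad/s); the robot touches nothing.
It fails at once if the glazed bowl is touched (over 1 N) (contact force between bowl and anything else above 1 N).
It fails at once if the jar is disturbed (moved over 30 mm) (distance of jar from where it was at the start of the episode above 0.03 m).
It fails at once if the mug is disturbed (moved over 30 mm) (distance of mug from where it was at the start of the episode above 0.03 m).
It fails at once if the brush is disturbed (moved over 30 mm) (distance of brush from where it was at the start of the episode above 0.03 m).
It fails at once if the jar or the mug is tipped over (angle between any of jar, mug's own z axis and vertical above 0.5 rad).
It also fails if it takes over 56 s, if anything falls off the work surface, if the arm or the gripper's body presses on something with over 40 N, if the wrist force passes 120 N, or if a joint passes its speed limit or range.

## Robot

A 7-joint arm with a two-finger parallel gripper is mounted at the origin on the work surface. World frame = base frame: x ahead of the robot, y to its left, z up, the work surface at z = 0. Lengths are in m, angles in rad, forces in N, time in s.
With the tool pointing down it reaches from about 0.425 to 0.95 m from the base axis. Payload 4.7 kg.
Tool frame: the origin (TCP) lies between the finger pads; the fingertips stand 25 mm ahead of it and the grasp point (between the pads) lies 6 mm ahead of it; z points along the fingers, y is the line along which they close (so a half turn about z gives the same grasp; the last joint's range is limited). The gripper opens to 85 mm and grips with 20 to 120 N. Pads are 22 mm wide; open, the fingers measure 114 mm over their backs; the gripper's body (76 mm by 85 mm) begins 54 mm behind the grasp point. The pads swing forward as they close: fully open they stand 13 mm farther back than shut.
Start: joints at [-1.244, 0.469, -0.049, 1.532, 0.024, 1.141, -0.082], TCP at [0.235, 0.633, 0.256] pointing down, gripper open.
Joint ranges: [-2.59, 2.59], [-0.33, 1.99], [-1.39, 1.29], [0.1, 2.45], [-1.04, 4.18], [0.21, 1.99], [-2.66, 2.66]. Speed limits (rad/s): [2.57, 2.57, 3.14, 3.14, 3.14, 3.14, 3.14].

## Interface

Orientations are given as a 3x3 rotation matrix whose columns are the frame's x, y, z axes.
In Python, from rig import * gives the robot as it stands. Calls block until the motion is done:
- movep(position, orientation): joint-space move of the TCP to a pose.
- move_l(position, attitude=None, feed=0.15, until_force=None): straight line of the TCP; attitude=None keeps the orientation; feed is the mean speed in m/s. With until_force (N) it stops when the force on the tool has changed by that much, and returns True; else False.
- move_joints(angles): joint-space move.
- command_gripper(opening, newtons=None): finger opening in m; newtons is the grip in N (None keeps the last); returns when the fingers have stopped.
- sleep(seconds).
- inverse_kinematics(position, orientation): joint angles nearest the present ones, or None.
- sense(): the state.
- camera(name): name is "scene" or "top" or "wrist"; returns (picture, depth): 480x640x3 uint8, red, green, blue; 480x640 float32, m along the optical axis (not along the pixel's ray), 0 where there is no reading.
- camera_params(name): a dict with "K" (3x3 intrinsics, pixels), "dist" ([k1, k2, p1, p2, k3] as OpenCV has them; the pictures are not rectified), "position" and "rotation" of the camera in the world; the wrist camera has in their place "tool_from_camera" (4x4, takes a point from camera to tool coordinates, whose origin is the TCP and whose axes are the flange's). Camera axes: x right, y down, z forward; pixel columns grow to the right and rows downward; lengths in m; the calibration is good to about 2 mm. A picture is of the moment at which its call begins: read the wrist's pose just before it. camera_params takes no time and is no camera call.
A pose or a line that the arm cannot do raises Unreachable and nothing moves.
- finish_job(): hands the job in; it is judged then, once.
The state is a dict: "time_s": time; "joint_pos": joint angles; "qd": joint speeds; "joint_efforts": joint torques, N m; "position": TCP position; "tcp_rot": TCP orientation; "wrist_force": force on the tool from outside, world axes, zero at the start; "ft_torque": the same for the moment, N m; "finger_gap": finger opening in m; "gripper_force": force on a finger pad.
Only numpy, scipy, OpenCV 4.12 (cv2) and the standard library are available. Lean on these libraries where they do the work, as an engineer would, in place of code of your own. Each camera call takes 0.05 s, during which the arm holds its last target. There are 200 camera calls.

## Working session

There is one attempt and no reset: what is moved stays moved. The work goes in short steps, each a Python script; the robot and the scene stay as the last script left them, time stands still between calls to the robot, and variables do not carry over. Pictures are saved under pics/ and viewed, at most 10 in all, crops included, and the job is handed in when it is done.

```bash
mkdir -p pics; ls; cat > h.py <<'E'
from rig import *
import numpy as np, cv2
def snap(n,f):
    s=sense(); p,d=camera(n); cv2.imwrite(f'pics/{f}.png',p[:,:,::-1]); np.savez(f'pics/{f}.npz',p=p,d=d,pos=s['position'],R=s['tcp_rot'])
    return p,d
def campose(n,f=None):
    c=camera_params(n); K=np.array(c['K']);D=np.array(c['dist'])
    if n=='wrist':
        z=np.load(f'pics/{f}.npz'); T=np.array(c['tool_from_camera']); return K,D,z['pos']+z['R']@T[:3,3],z['R']@T[:3,:3]
    return K,D,np.array(c['position']),np.array(c['rotation'])
def ray(n,uv,z,f=None):
    K,D,o,R=campose(n,f)
    q=cv2.undistortPoints(np.array(uv,float).reshape(-1,1,2),K,D)[:,0]
    d=np.c_[q,np.ones(len(q))]@R.T
    return o+d*((z-o[2])/d[:,2])[:,None]
def cloud(n,f):
    K,D,o,R=campose(n,f); z=np.load(f'pics/{f}.npz'); d=z['d']
    v,u=np.mgrid[:480,:640]
    q=cv2.undistortPoints(np.c_[u.ravel(),v.ravel()].astype(float).reshape(-1,1,2),K,D)[:,0]
    return (o+(np.c_[q,np.ones(len(q))]*d.reshape(-1,1))@R.T).reshape(480,640,3)
E
python3 - <<'E'
from h import *
for n in('top','scene'):
    snap(n,n+'0'); c=camera_params(n); print(n,c['position'],np.round(c['rotation'],2).tolist(),np.round(c['K'],0).tolist())
print(np.round(sense()['tcp_rot'],3).tolist(), camera_params('wrist')['tool_from_camera'], sense()['time_s'])
E
```

```text
pics
top [ 0.44954974 -0.10367491  1.32613404] [[-0.01, -1.0, 0.09], [-1.0, 0.02, 0.02], [-0.02, -0.09, -1.0]] [[549.0, 0.0, 315.0], [0.0, 549.0, 248.0], [0.0, 0.0, 1.0]]
scene [ 1.40577998 -0.23795851  0.63807128] [[0.2, 0.53, -0.83], [0.98, -0.12, 0.15], [-0.02, -0.84, -0.54]] [[603.0, 0.0, 311.0], [0.0, 603.0, 242.0], [0.0, 0.0, 1.0]]
[[-0.937, 0.348, -0.001], [0.348, 0.937, -0.002], [-0.0, -0.002, -1.0]] [[-3.44413949e-04 -9.48629382e-01 -3.16389280e-01  8.21960692e-02]
 [ 9.99999795e-01 -4.97350141e-04  4.02627671e-04  2.55932203e-04]
 [-5.39300692e-04 -3.16389077e-01  9.48629359e-01 -1.17467835e-01]
 [ 0.00000000e+00  0.00000000e+00  0.00000000e+00  1.00000000e+00]] 0.1
```

View pics/top0.png

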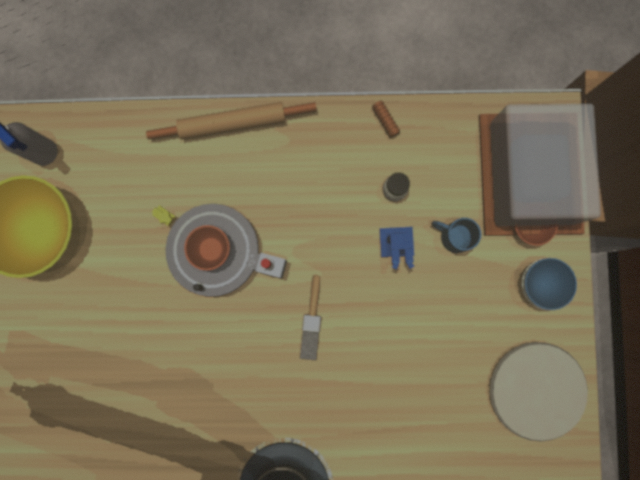

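View pics/scene0.png

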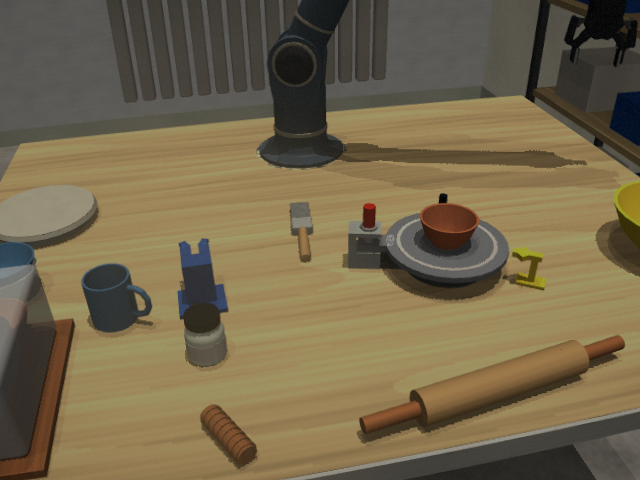

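The top view shows the red knob at (267,264), wheel centre about (212,250), peg at (199,288) and pointer at (165,216). The rest's plate is at (400,250), with its slot mouth facing image-down towards the robot. The jar is at (397,187), the mug at (461,236) and the brush at (312,320).

```bash
cat > m.py <<'E'
from h import *
p=np.load('pics/top0.npz')['p']; hsv=cv2.cvtColor(p,cv2.COLOR_RGB2HSV); C=cloud('top','top0')
def reg(m,x0,y0,x1,y1):
    k=np.zeros(m.shape,bool);k[y0:y1,x0:x1]=1;return (m&k)
H,S,V=[hsv[...,i].astype(int) for i in range(3)]
red=reg(((H<8)|(H>172))&(S>150),255,250,285,280)
bowl=reg(((H<12)|(H>172))&(S>110),180,215,240,280)
blk=reg(V<50,188,278,210,298)
yel=reg((H>22)&(H<35)&(S>170)&(V>90),148,203,180,230)
blu=reg((H>105)&(H<125)&(S>150),375,220,418,278)
for n,m in dict(red=red,bowl=bowl,blk=blk,yel=yel,blu=blu).items():
    v,u=np.nonzero(m); P=C[m]; print(n,m.sum(),u.mean().round(1),v.mean().round(1),u.min(),u.max(),v.min(),v.max(),'z pct',np.percentile(P[:,2],[5,50,95]).round(3))
c,_=cv2.findContours(bowl.astype(np.uint8),0,2); e=cv2.fitEllipse(max(c,key=len)); print('bowl',e,ray('top',[e[0]],.1))
P=C[red];print('knob',ray('top',[np.argwhere(red).mean(0)[::-1]],.115), P[P[:,2]>.108].mean(0))
P=C[blk];print('peg',ray('top',[np.argwhere(blk).mean(0)[::-1]],.094),P[P[:,2]>.085].mean(0))
P=C[yel];P=P[P[:,2]>.05];print('yel',P.mean(0),P.min(0),P.max(0))
P=C[blu&(C[...,2]>.075)];print('blu',P.mean(0),P.min(0),P.max(0))
print(cv2.minAreaRect(P[:,:2].astype(np.float32)))
im=cv2.resize(p[195:305,140:430,::-1],None,fx=2.7,fy=2.7,interpolation=cv2.INTER_CUBIC);cv2.imwrite('pics/crop.png',im)
E
python3 m.py
```

```text
red 25 265.4 263.4 263 268 261 266 z pct [0.114 0.119 0.123]
bowl 1522 206.8 247.6 185 228 226 269 z pct [0.053 0.07  0.1  ]
blk 3 200.7 287.7 200 201 287 288 z pct [0.077 0.078 0.087]m.py:12: RuntimeWarning: Mean of empty slice.
  v,u=np.nonzero(m); P=C[m]; print(n,m.sum(),u.mean().round(1),v.mean().round(1),u.min(),u.max(),v.min(),v.max(),'z pct',np.percentile(P[:,2],[5,50,95]).round(3))
  ret = ret.dtype.type(ret / rcount)
Traceback (most recent call last):
  File "m.py", line 12, in <module>
    v,u=np.nonzero(m); P=C[m]; print(n,m.sum(),u.mean().round(1),v.mean().round(1),u.min(),u.max(),v.min(),v.max(),'z pct',np.percentile(P[:,2],[5,50,95]).round(3))
                                                                                   ~~~~~^^
ValueError: zero-size array to reduction operation minimum which has no identity
```

```bash
sed -i 's/V<50,188/V<75,188/; s/(S>170)&(V>90)/(S>150)\&(V>120)\&(C[...,2]>.03)/; s/(S>150),375/(S>120),375/; s/,\.115)/,.119)/' m.py
sed -i 's/^for n,m/print(hsv[216,160],hsv[218,168],hsv[288,198])\nfor n,m/; s/    v,u=np/    if not m.any(): continue\n    v,u=np/' m.py
python3 m.py
```

```text
[ 31 130 147] [ 30 128 145] [21 44 58]
red 25 265.4 263.4 263 268 261 266 z pct [0.114 0.119 0.123]
bowl 1522 206.8 247.6 185 228 226 269 z pct [0.053 0.07  0.1  ]
blk 51 198.5 287.5 194 203 285 290 z pct [0.057 0.091 0.097]
blu 31 402.2 243.6 384 410 230 255 z pct [0.043 0.085 0.087]
bowl ((206.81475830078125, 247.54869079589844), (42.86285400390625, 43.6339111328125), 59.5472412109375) [[0.56177446 0.16168815 0.1       ]]
knob [[0.52290871 0.0272313  0.119     ]] [0.52292433 0.02726072 0.11872328]
peg [[0.47217907 0.18151652 0.094     ]] [0.47229609 0.17674776 0.12907592]m.py:18: RuntimeWarning: Mean of empty slice.
  P=C[yel];P=P[P[:,2]>.05];print('yel',P.mean(0),P.min(0),P.max(0))
  ret = um.true_divide(
Traceback (most recent call last):
  File "m.py", line 18, in <module>
    P=C[yel];P=P[P[:,2]>.05];print('yel',P.mean(0),P.min(0),P.max(0))
                                                   ~~~~~^^^
ValueError: zero-size array to reduction operation minimum which has no identity
```

```bash
ls pics/crop.png || python3 - <<'E'
import cv2
p=cv2.imread('pics/top0.png');cv2.imwrite('pics/crop.png',cv2.resize(p[195:305,140:430],None,fx=2.7,fy=2.7,interpolation=cv2.INTER_CUBIC))
E
```

```text
ls: cannot access 'pics/crop.png': No such file or directory
```

View pics/crop.png

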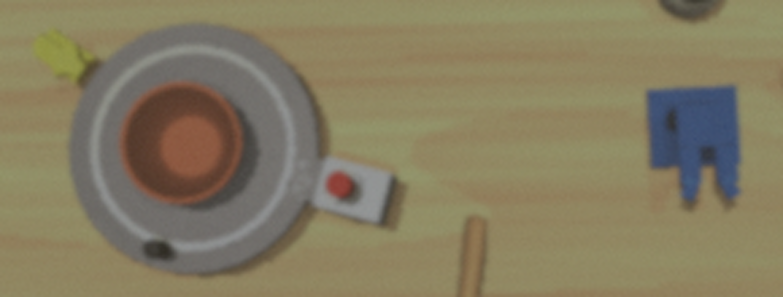

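```bash
python3 - <<'E'
from h import *
p=np.load('pics/top0.npz')['p']; hsv=cv2.cvtColor(p,cv2.COLOR_RGB2HSV); C=cloud('top','top0')
H,S,V=[hsv[...,i].astype(int) for i in range(3)]
k=np.zeros(H.shape,bool);k[215:285,370:425]=1
m=(k&(H>100)&(H<130)&(S>90)); Z=C[...,2]; P=C[m&(Z>.075)&(Z<.1)]
print(m.sum(),P.mean(0),P.min(0),P.max(0),cv2.minAreaRect(P[:,:2].astype(np.float32)))
k[:]=0;k[200:235,145:182]=1
m=k&(H>26)&(H<36)&(S>105)&(Z>.045);P=C[m];print(m.sum(),P.mean(0),P.min(0),P.max(0))
ax=np.array([.5618,.1617]);d=P[:,:2]-ax;i=np.argmin(np.hypot(*d.T));print(P[i],np.hypot(*d[i]),np.degrees(np.arctan2(*d.mean(0)[::-1])),np.degrees(np.arctan2(*d[i][::-1])))
# look at the rest and pin from close by; closing line y along world y
R0=np.array([[-1,0,0],[0,1,0],[0,0,-1.]])
print(sense()['time_s'])
for nm,xy in (('wp',(.523,.027)),('wr',(.545,-.215))):
    movep([xy[0],xy[1],.30],R0); snap('wrist',nm)
print(sense()['time_s'],sense()['joint_pos'])
cv2.imwrite('pics/w2.png',np.hstack([cv2.resize(cv2.imread(f'pics/{n}.png'),(400,300)) for n in('wp','wr')]))
E
```

```text
880 [ 0.55757527 -0.2776256   0.08475936] [ 0.51226635 -0.30213995  0.07501682] [ 0.58944062 -0.25185945  0.09225132] ((0.5508661866188049, -0.27760839462280273), (0.07588540017604828, 0.04919959232211113), 2.3620712757110596)
174 [0.64251137 0.27584746 0.05931849] [0.62481481 0.25520708 0.0520636 ] [0.66088299 0.30297337 0.06587784]
[0.62739058 0.25837205 0.05707022] 0.11682298352721565 54.73664091001299 55.843678854059135
0.1
3.55 [-0.12330017  0.30882653  0.54325739  1.72275627 -0.17369787  1.15860482
  2.04354727]
```

View pics/w2.png

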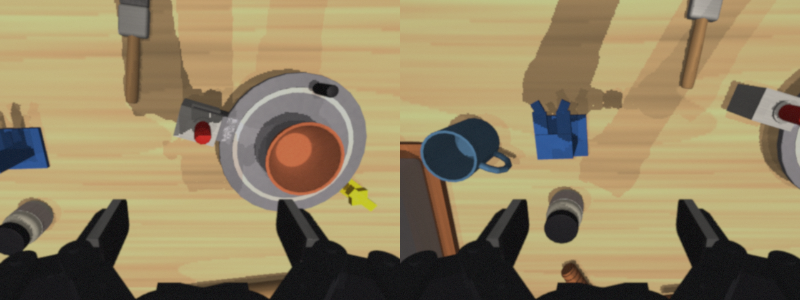

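The close views show the knob at about (325,210) in wp and the rest at about (255,205) in wr, both full-frame. The top-view sizes check out: bore to axis 140 mm, peg radius 92 mm, pointer tip 117 mm, plate width 49 mm. I'll refine with the wrist clouds.

```bash
python3 - <<'E'
from h import *
def g(n,f):
    p=np.load(f'pics/{f}.npz')['p']; h=cv2.cvtColor(p,cv2.COLOR_RGB2HSV).astype(int); return h[...,0],h[...,1],h[...,2],cloud(n,f)
H,S,V,C=g('wrist','wp'); Z=C[...,2]; d=np.hypot(C[...,0]-.523,C[...,1]-.027)
m=((H<8)|(H>172))&(S>150)&(d<.03); P=C[m&(Z>.115)&(Z<.124)]; print('knob top',len(P),P.mean(0),(P.min(0)+P.max(0))/2, np.ptp(P,axis=0))
d=np.hypot(C[...,0]-.562,C[...,1]-.162); m=((H<14)|(H>172))&(S>100)&(d<.075)&(Z>.095)&(Z<.105); print('bowl',cv2.minEnclosingCircle(C[m][:,:2].astype(np.float32)))
d=np.hypot(C[...,0]-.472,C[...,1]-.1815); P=C[(V<70)&(d<.03)&(Z>.09)&(Z<.1)];print('peg',len(P),P.mean(0),np.ptp(P,axis=0))
m=(H>25)&(H<36)&(S>140)&(Z>.05)&(np.hypot(C[...,0]-.64,C[...,1]-.27)<.06);P=C[m];e=P[:,:2]-[.5618,.1617];r=np.hypot(*e.T);print('ptr',r.min(),np.degrees(np.arctan2(*e[r<r.min()+.006].mean(0)[::-1])),np.degrees(np.arctan2(*e.mean(0)[::-1])))
for n,f in(('wrist','wr'),('top','top0')):
    H,S,V,C=g(n,f);Z=C[...,2]
    m=(H>98)&(H<130)&(S>90)&(abs(Z-.085)<.007)&(np.hypot(C[...,0]-.55,C[...,1]+.278)<.06); P=C[m][:,:2]
    print(n,len(P),C[m][:,2].mean(),cv2.minAreaRect(P.astype(np.float32)))
    for a in np.arange(P[:,0].min(),P[:,0].max(),.006):
        y=np.sort(P[(P[:,0]>=a)&(P[:,0]<a+.006),1]); 
        if len(y)<4: continue
        i=np.argmax(np.diff(y)); print(round(a+.003,4),'edges',y[[0,-1]].round(4),'slot',y[[i,i+1]].round(4),'mid',((y[i]+y[i+1])/2).round(4))
E
```

```text
knob top 567 [0.52243365 0.02880983 0.11870354] [0.52312628 0.02900835 0.11797013] [0.02070128 0.01809801 0.0058944 ]
bowl ((0.5619539022445679, 0.16319487988948822), 0.052075739949941635)
peg 316 [0.4726886  0.18717245 0.09363044] [0.01354754 0.0145306  0.00627872]
ptr 0.11658416420888919 55.473487562680695 55.48591770549244
wrist 4347 0.08471144440465433 ((0.5476993918418884, -0.27790623903274536), (0.07944300025701523, 0.04855862632393837), 2.0818443298339844)
0.5104 edges [-0.3031 -0.2549] slot [-0.2919 -0.2665] mid -0.2792
0.5164 edges [-0.3034 -0.2558] slot [-0.2889 -0.2691] mid -0.279
0.5224 edges [-0.302  -0.2547] slot [-0.2856 -0.2717] mid -0.2787
0.5284 edges [-0.3022 -0.2543] slot [-0.2854 -0.2722] mid -0.2788
0.5344 edges [-0.3018 -0.2541] slot [-0.2849 -0.2724] mid -0.2786
0.5404 edges [-0.3023 -0.254 ] slot [-0.2848 -0.272 ] mid -0.2784
0.5464 edges [-0.3021 -0.2537] slot [-0.2847 -0.272 ] mid -0.2784
0.5524 edges [-0.3019 -0.2536] slot [-0.2824 -0.2817] mid -0.2821
0.5584 edges [-0.3019 -0.2534] slot [-0.2692 -0.2686] mid -0.2689
0.5644 edges [-0.3013 -0.2531] slot [-0
[... 584 characters left out ...]
.258 ] slot [-0.2898 -0.2697] mid -0.2797
0.5333 edges [-0.2992 -0.2582] slot [-0.2871 -0.2701] mid -0.2786
0.5393 edges [-0.3016 -0.2541] slot [-0.2859 -0.27  ] mid -0.2779
0.5453 edges [-0.3021 -0.2537] slot [-0.2851 -0.2701] mid -0.2776
0.5513 edges [-0.302  -0.2541] slot [-0.2846 -0.2704] mid -0.2775
0.5573 edges [-0.3021 -0.2542] slot [-0.3021 -0.2998] mid -0.3009
0.5633 edges [-0.3    -0.2525] slot [-0.2818 -0.2793] mid -0.2806
0.5693 edges [-0.3001 -0.2524] slot [-0.2981 -0.2957] mid -0.2969
0.5753 edges [-0.3005 -0.2549] slot [-0.2684 -0.2661] mid -0.2672
0.5813 edges [-0.3003 -0.2531] slot [-0.2873 -0.2848] mid -0.2861
0.5873 edges [-0.3007 -0.2529] slot [-0.2734 -0.2706] mid -0.272
```

```bash
cat >> h.py <<'E'
a=np.radians(2.2); ux=np.array([np.cos(a),np.sin(a),0]); uy=np.array([-np.sin(a),np.cos(a),0])
R0=np.c_[-ux,uy,[0,0,-1]]
seat=np.array([.5475,-.2781,0])
E
python3 - <<'E'
from h import *
P=np.array([.5228,.0282,0]); z=lambda h:np.array([0,0,h])
command_gripper(.055)
movep(P+z(.19),R0)
print('touch',move_l(P+z(.110),feed=.08,until_force=8))
print(command_gripper(0,60)); s=sense(); print(s['time_s'],s['finger_gap'],s['gripper_force'],s['position'],s['wrist_force'])
move_l(P+z(.19),feed=.06); s=sense(); print(s['finger_gap'],s['wrist_force'],s['ft_torque'])
movep(seat-.075*ux+z(.175),R0)
move_l(seat-.075*ux+z(.130),feed=.1)
s=sense(); print(s['time_s'],s['finger_gap'],s['position'],s['joint_pos'])
snap('wrist','pre'); snap('scene','spre')
a=cv2.imread('pics/pre.png');b=cv2.imread('pics/spre.png')[180:340,100:313]
cv2.imwrite('pics/pre2.png',np.hstack([cv2.resize(a,(400,300)),cv2.resize(b,(400,300))]))
E
```

```text
touch False
False
6.55 0.02051178586785607 58.50983798503876 [0.52313507 0.02823476 0.11058359] [-0.96548581 -0.78812222  5.06642839]
0.020305196461225316 [ 0.23142924 -0.28013442 -2.13367281] [-0.01642306  0.02015917 -0.01150731]
9.825 0.0207145506265451 [ 0.47292592 -0.28083792  0.13009385] [ 0.06431364  0.44939613  0.51134479  1.97844919 -0.30430011  0.78826415
  2.35998779]
```

View pics/pre2.png

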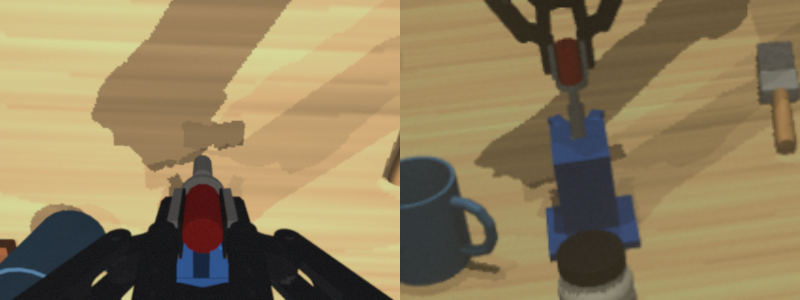

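The pin hangs straight in the grip, in line with the slot mouth: in the scene crop the nose is at (577,120) above the notch. Now I'll slide it in.

```bash
python3 - <<'E'
from h import *
z=lambda h:np.array([0,0,h])
hit=move_l(seat+.004*ux+z(.130),feed=.05,until_force=8)
s=sense(); print(hit,s['position'],(s['position']-seat)@ux,(s['position']-seat)@uy,s['wrist_force'],s['ft_torque'],s['finger_gap'],s['time_s'])
snap('wrist','in'); snap('scene','sin')
a=cv2.imread('pics/in.png');b=cv2.imread('pics/sin.png')[180:340,100:313]
cv2.imwrite('pics/in2.png',np.hstack([cv2.resize(a,(400,300)),cv2.resize(b,(400,300))]))
E
```

```text
False [ 0.54876588 -0.27817774  0.12961119] 0.0012619668594596872 -0.0001262780378832794 [-5.53585757  0.59023957  1.77815731] [0.1737537 1.3493008 0.0251124] 0.020147127721678468 11.6583
```

View pics/in2.png

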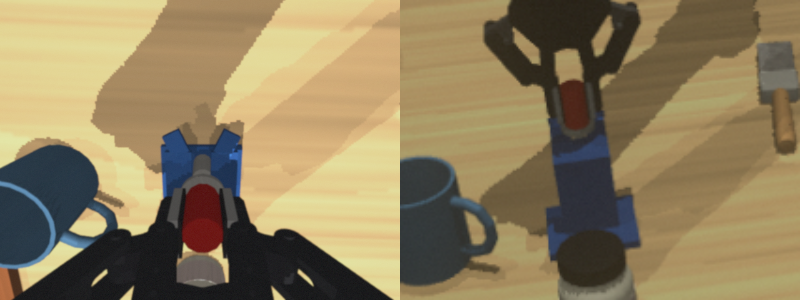

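The neck is in the slot and bears on its end (5.5 N). I'll back off slightly, lower until the flange is on the plate, release, and retreat upward.

```bash
python3 - <<'E'
from h import *
z=lambda h:np.array([0,0,h])
c=seat+.0003*ux
move_l(c+z(.130),feed=.05)
hit=move_l(c+z(.1195),feed=.03,until_force=5)
s=sense(); print(hit,s['position'],s['wrist_force'],s['time_s'])
command_gripper(.05); 
p=sense()['position']; move_l(p+z(.10),feed=.12)
movep(p-.1*ux+z(.14),R0)
print(sense()['time_s'])
snap('wrist','pk'); snap('scene','spk')
C=cloud('wrist','pk');h=cv2.cvtColor(np.load('pics/pk.npz')['p'],cv2.COLOR_RGB2HSV).astype(int)
m=((h[...,0]<8)|(h[...,0]>172))&(h[...,1]>150)&(np.hypot(C[...,0]-seat[0],C[...,1]-seat[1])<.05);P=C[m];print(len(P),P[:,2].max()); P=P[P[:,2]>.124];print(P.mean(0),(P.mean(0)-seat)@ux,(P.mean(0)-seat)@uy,np.ptp(P,axis=0))
a=cv2.imread('pics/pk.png');b=cv2.imread('pics/spk.png')[180:340,100:313]
cv2.imwrite('pics/pk2.png',np.hstack([cv2.resize(a,(400,300)),cv2.resize(b,(400,300))]))
E
```

```text
True [ 0.54796144 -0.27811783  0.12062341] [-0.87947624  0.13505757  4.63497163] 12.3667
14.25
1192 0.1305271855711778
[ 0.54617751 -0.2776394   0.12838064] -0.001303830943628595 0.0005110297826140846 [0.0217838  0.01941549 0.00649964]
```

View pics/pk2.png

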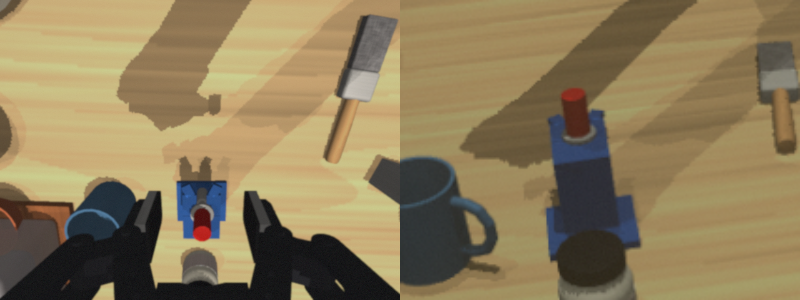

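The pin is parked: knob top at 0.129 m, within 1.5 mm of the seat, upright, flange on the plate. Next is the wheel. I'll check which gripper yaw can follow the whole arc.

```bash
cat >> h.py <<'E'
ax=np.array([.562,.1625,0])
def att(t,s,off=0):
    t=t+np.radians(off); x=s*np.array([np.cos(t),np.sin(t),0]); zz=np.array([0,0,-1.]); return np.c_[x,np.cross(zz,x),zz]
def pp(t,h,r=.092): return ax+np.array([r*np.cos(t),r*np.sin(t),h])
E
python3 - <<'E'
from h import *
print(sense()['time_s'])
for s in(1,-1):
    for off in (0,20,-20):
        for d in(164.5,130,90,55.5):
            t=np.radians(d); q=inverse_kinematics(pp(t,.092),att(t,s,off)); print(s,off,d,None if q is None else np.round(q,2))
E
```

```text
14.35
1 0 164.5 [-0.73  0.43  0.34  2.09 -0.23  0.66  1.07]
1 0 130 [-0.83  0.5   0.42  1.99 -0.31  0.71  0.47]
1 0 90 [-0.9   0.62  0.57  1.85 -0.45  0.81 -0.1 ]
1 0 55.5 [-0.93  0.73  0.75  1.75 -0.61  0.91 -0.52]
1 20 164.5 [-0.79  0.44  0.41  2.09 -0.28  0.66  1.46]
1 20 130 [-0.77  0.49  0.33  1.99 -0.24  0.7   0.76]
1 20 90 [-0.86  0.6   0.51  1.84 -0.4   0.8   0.21]
1 20 55.5 [-0.88  0.7   0.67  1.74 -0.54  0.89 -0.23]
1 -20 164.5 [-0.75  0.43  0.36  2.09 -0.25  0.66  0.73]
1 -20 130 [-0.88  0.51  0.48  1.99 -0.35  0.72  0.17]
1 -20 90 [-0.96  0.64  0.65  1.85 -0.51  0.83 -0.39]
1 -20 55.5 [-0.98  0.76  0.83  1.75 -0.68  0.94 -0.82]
-1 0 164.5 [-1.25  0.69  1.11  2.11 -0.84  0.87 -1.47]
-1 0 130 [ 0.3   0.82 -1.18  1.93  0.9   1.05  2.56]
-1 0 90 [-0.46  0.55 -0.05  1.82  0.04  0.77  2.62]
-1 0 55.5 [-0.64  0.62  0.29  1.73 -0.23  0.82  2.3 ]
-1 20 164.5 [-1.12  0.57  0.88  2.11 -0.65  0.76 -1.32]
-1 20 130 [-1.27  0.76  1.11  2.01 -0.87  0.94 -1.79]
-1 20 90 [-0.11  0.62 -0.53  1.8   0.4   0.84  2.65]
-1 20 55.5 [-0.59  0.62  0.23  1.73 -0.18  0.82  2.61]
-1 -20 164.5 [-1.25  0.69  1.11  2.11 -0.84  0.87 -1.82]
-1 -20 130 [-0.04  0.56 -0.62  1.94  0.45  0.78  2.58]
-1 -20 90 [-0.71  0.57  0.29  1.83 -0.22  0.77  2.5 ]
-1 -20 55.5 [-0.68  0.63  0.36  1.73 -0.28  0.83  1.99]
```

```bash
python3 - <<'E'
from h import *
t0=np.radians(165)
command_gripper(.045)
movep(pp(t0,.20),att(t0,1))
hit=move_l(pp(t0,.092),feed=.1,until_force=6); print('hit',hit,sense()['position'])
if not hit:
    command_gripper(0,30); s=sense(); print(s['finger_gap'],s['gripper_force'],s['wrist_force'],s['time_s'])
    if s['finger_gap']>.01:
        for d in list(np.arange(160,55.6,-10))+[55.5]:
            t=np.radians(d); move_l(pp(t,.092),att(t,1),feed=.07)
            s=sense(); print(d,s['wrist_force'].round(1),round(s['finger_gap'],4),s['time_s'])
E
```

```text
hit False [0.47359405 0.18645798 0.09252888]
0.014954038829810216 29.493161737918854 [-1.85164962  0.58322381  5.95971666] 17.9
160.0 [-0.7  0.2  7.4] 0.0147 18.1667
150.0 [-0.1  1.   7.4] 0.0149 18.5417
140.0 [-1.6  0.9  8.2] 0.0148 18.9167
130.0 [-1.4  2.1  8.5] 0.015 19.2917
120.0 [-0.6  2.7  8.3] 0.0147 19.6667
110.0 [-0.6  3.4  8.4] 0.0151 20.0417
100.0 [-0.5  2.8  7.6] 0.0149 20.4167
90.0 [-0.3  3.   7.6] 0.0151 20.7917
80.0 [0.7 2.5 7.1] 0.0148 21.1667
70.0 [1.4 3.6 8.3] 0.0152 21.5417
60.0 [1.6 3.8 7.1] 0.0151 21.9167
55.5 [1.5 3.3 6.5] 0.0145 22.1667
```

```bash
python3 - <<'E'
from h import *
t=np.radians(55.5); print(sense()['position'],pp(t,.092))
sleep(.2); command_gripper(.04); move_l(pp(t,.22),feed=.12)
movep([.45,.02,.35],R0); sleep(.3)
print(sense()['time_s'])
a,_=snap('top','end'); snap('wrist','wend')
C=cloud('wrist','wend');h=cv2.cvtColor(np.load('pics/wend.npz')['p'],cv2.COLOR_RGB2HSV).astype(int);Z=C[...,2]
g=pp(t,.094); P=C[(h[...,2]<70)&(np.hypot(C[...,0]-g[0],C[...,1]-g[1])<.04)&(abs(Z-.094)<.006)];print(len(P),P.mean(0) if len(P) else 0,g)
b=cv2.imread('pics/end.png')[180:310,130:430];w=cv2.imread('pics/wend.png')
cv2.imwrite('pics/end2.png',np.hstack([cv2.resize(b,(480,300)),cv2.resize(w,(320,300))]))
E
```

```text
[0.6149848  0.23830002 0.09271812] [0.61410937 0.23831961 0.092     ]
26.0583
157 [0.61175652 0.23706916 0.09281362] [0.61410937 0.23831961 0.094     ]
```

View pics/end2.png

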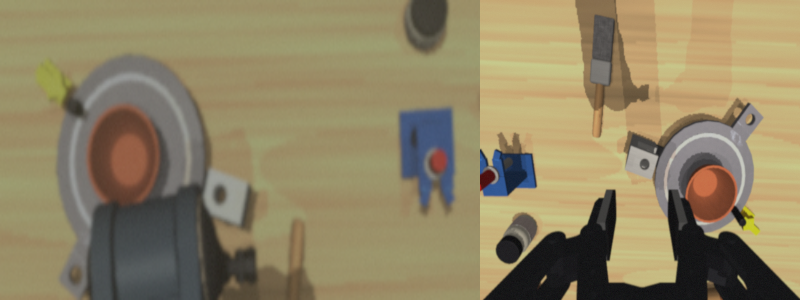

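The peg at (75,102) lines up with the yellow pointer, within about 3 mm of the aim point. The pin is seated in the notch at (437,160), and the robot is clear of everything.

```bash
python3 -c "
from rig import *
print(finish_job())"
```

```text
the job is handed in; nothing more can be done
None
```

The pin hangs in the blue rest's notch, the peg measured about 3 mm from the pointer's aim point, and the job is handed in; the simulator returned no verdict.

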